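# Seat the drilling template on the jig's two pins and swing the hold-down over it

## Task

Fit the aluminium drilling template (the plate with a wooden grip) on the jig: line up both of its end holes with the two locating pins (the large hole belongs on the thick pin) and lower it, without dropping it, until it lies flat on the pin shoulders. Then swing the jig's hold-down bar round over the plate until it meets its stop. Let go of everything and leave the other things on the bench where they are.

Things in the scene. Friction and masses are not known exactly. Their poses are not given: they have to be found in the camera images.
- template_grip (a point): Centre of the dark wooden grip on the middle of the drilling template (loose aluminium plate 90 (x) x 230 (y) x 8 mm, 0.28 to 0.56 kg, flat on the bench). Grip: 20 mm thick (x), 56 mm long (y), 44 mm tall; the point is 30 mm above the plate's underside. Axes: x across the plate, y towards its large hole, z up. Its heading starts within 0.9 rad of the jig's.
- large_hole (a point): Template's large end hole, 18.4 mm diameter, on the long centre line 90 mm along +y from the grip; the point is its centre at the plate's underside. Axes as the template's. (Four small drill guide holes play no part.)
- small_hole (a point): Template's small end hole, 12.4 mm diameter, 90 mm along -y from the grip; the point is its centre at the plate's underside. Axes as the template's.
- jig_seat (a point): Seat of the jig (plywood base 155 x 270 x 18 mm fixed to the bench, wooden blank on it): midway between its two upright steel pins, level with the pin shoulders on which the plate's underside comes to rest, 36 mm above the bench. Axes: x across, y towards the thick pin, z up. Seated, template_grip is 30 mm straight above this point with its axes along these.
- thick_pin (a point): Top of the jig's thick pin, 16 mm diameter, 90 mm along the jig's +y from jig_seat; it rises 26 mm above its shoulder, the top 9 mm tapering by 4 mm in radius. Takes the large hole.
- thin_pin (a point): Top of the jig's thin pin, 10 mm diameter, 90 mm along the jig's -y from jig_seat; 26 mm above its shoulder, the same taper. Takes the small hole.
- holddown (a joint): Angle of the hold-down bar about its upright pivot, rad. 0: closed, at its stop, pointing along the jig's +x over the plate; grows as it opens, clockwise from above, to 2.3; at 1.57 it points along the jig's -y; starts 1.6 to 2.2, clear of the plate. It stays where it is left and turns with about 1 N at the knob. Steel bar 78 x 16 x 10 mm, passing 3 mm above the seated plate.
- holddown_pivot (a point): Pivot of the hold-down, on the robot's side of the jig, 70 mm along the jig's -x and 58 mm along -y from jig_seat; the point is at the bar's top face, 57 mm above the bench. Axes as the jig's.
- holddown_knob (a point): Black upright knob on the hold-down bar's free end, 16 mm diameter, 32 mm tall, 55 mm from the pivot axis. The point is on its axis 77 mm above the bench, 12 mm below its top and 20 mm above the bar's top face. Closed, it stands 15 mm along -x and 58 mm along -y from jig_seat, 30 mm from the wooden grip's end and 32 mm from the thin pin's axis.
- glue: Bystander, to be left alone. White glue bottle, 56 mm diameter, 150 mm tall, standing. Origin at its underside.
- screwbox: Bystander, to be left alone. Grey open divided box 90 x 130 x 45 mm. Origin at its underside.
- mallet: Bystander, to be left alone. Wooden mallet lying down, 120 mm wide head, 68 mm tall. Origin at its underside.
- plane: Bystander, to be left alone. Bench hand plane, 240 mm long, about 100 mm tall. Origin at its underside.
- tape: Bystander, to be left alone. Roll of tape lying flat, 100 mm diameter, 30 mm tall. Origin at its underside.
- offcut: Bystander, to be left alone. Wood offcut 50 x 120 x 22 mm. Origin at its underside.
- screwdriver: Bystander, to be left alone. Screwdriver lying on the bench, lengthwise away from the robot, about midway between the jig and the template. Origin at its underside.

How it is judged:
On the way:
1. the template lies flat on the shoulders of both pins while the hold-down is still open (horizontal distance between template_grip and jig_seat below 0.005 m and z of template_grip in the frame of jig_seat below 0.033 m and angle between the z axis of template_grip and the z axis of jig_seat, either way round below 0.03 rad and angle between the y axis of template_grip and the y axis of jig_seat, either way round below 0.04 rad and value of joint holddown above 1 rad), for 0.2 s.
At the end, for the whole second after the job is handed in: The template is on both pins and at rest: its centre within 5 mm of the seat's, its underside within 3 mm of the pin shoulders, flat within 0.03 rad and in line with the jig within 0.04 rad; the hold-down bar is within 0.15 rad of its closed stop and at rest (horizontal distance between template_grip and jig_seat below 0.005 m and z of template_grip in the frame of jig_seat below 0.033 m and angle between the z axis of template_grip and the z axis of jig_seat, either way round below 0.03 rad and angle between the y axis of template_grip and the y axis of jig_seat, either way round below 0.04 rad and value of joint holddown below 0.15 rad and velocity of joint holddown between -0.1 and 0.1 rad/s and linear speed of template below 0.02 m/s); the robot touches nothing.
It fails at once if the template was dropped on to the pins instead of being lowered (horizontal distance between template_grip and jig_seat below 0.06 m and z of template_grip in the frame of jig_seat above 0.04 m and linear speed of template above 0.25 m/s and contact force between the fingers and template below 0.2 N).
It fails at once if a bystander was moved by more than 4 cm (distance of any of glue, screwbox, mallet, plane, tape, offcut, screwdriver from where it was at the start of the episode above 0.04 m).
It also fails if it takes over 58 s, if anything falls off the work surface, if the arm or the gripper's body presses on something with over 40 N, if the wrist force passes 120 N, or if a joint passes its speed limit or range.

## Robot

A 7-joint arm with a two-finger parallel gripper is mounted at the origin on the work surface. World frame = base frame: x ahead of the robot, y to its left, z up, the work surface at z = 0. Lengths are in m, angles in rad, forces in N, time in s.
With the tool pointing down it reaches from about 0.425 to 1.025 m from the base axis. Payload 9.4 kg.
Tool frame: the origin (TCP) lies at the very end of the fingers, on their centre line; the grasp point (between the pads) lies 19 mm behind it; x points along the fingers, y is the direction in which the jaws open and shut, and the axes are right-handed (so a half turn about x gives the same grasp; the last joint's range is limited). The gripper opens to 85 mm and grips with 20 to 120 N. Pads are 22 mm wide; open, the fingers measure 114 mm over their backs; the gripper's body (76 mm by 85 mm) begins 54 mm behind the grasp point. The pads swing forward as they close: fully open they stand 13 mm farther back than shut.
Start: joints at [1.089, 0.599, -0.003, 1.599, 0.002, 0.943, -0.08], TCP at [0.286, -0.666, 0.231] pointing down, gripper open.
Joint ranges: [-2.57, 2.57], [-0.35, 1.97], [-1.29, 1.29], [0.11, 2.56], [-1.05, 4.19], [0.11, 1.86], [-2.63, 2.63]. Speed limits (rad/s): [2.22, 2.22, 3.01, 3.01, 3.14, 3.14, 3.14].

## Interface

Orientations are given as a unit quaternion [x, y, z, w].
In Python, from workcell import r gives the robot as it stands.
- The arm moves only by the tool servo_tool, never from a script. Its argument "increments" is one flat list of numbers, 7 for each row, row after row: the opening, from -1 (shut) to 1 (fully open), then the shift along the tool's x, y, z in mm, then the turn, a rotation vector about the tool's x, y, z in degrees. In form: [grip, dx, dy, dz, wx, wy, wz, grip, dx, dy, dz, wx, wy, wz, ...]. A call has exactly 10 rows; each row is the pose to reach, as a shift and turn from the pose commanded when the call began, along the tool's axes at that moment; what a row does not reach only later rows make up. A row lasts 1/12 s, in which the tool goes at most 41.7 mm and 7.16 degrees, less where a joint would pass 70% of its speed; a pose out of reach is approached as far as the arm can. A call with a gripper value outside its range is refused whole. The fingers move at their own pace and stop on an object; "newtons" is the grip in N (left out, the last holds). Time passes only in rows, so rows that repeat a pose let the fingers close, or fill a call up. It gives the time, the measured TCP pose, the force and the opening at its end, in the units of the state.
- r.sense(): the state, without advancing time (a new reading comes with each control period).
- r.read_camera(name): name is "side" or "top"; returns (picture, depth): 384x512x3 uint8, red, green, blue; 384x512 float32, m along the optical axis (not along the pixel's ray), 0 where there is no reading.
- r.camera_model(name): a dict with "fx", "fy", "cx", "cy" (pixels), "distortion" ([k1, k2, p1, p2, k3] as OpenCV has them; the pictures are not rectified), "world_from_camera" (4x4, takes a point from camera to world coordinates). Camera axes: x right, y down, z forward; pixel columns grow to the right and rows downward; lengths in m; the calibration is good to about 2 mm. A picture is of the moment at which its call begins. camera_model takes no time and is no camera call.
- r.finish_job(): hands the job in, once; it reports no verdict.
Trained networks look in the newest picture that a camera, given by its name, has taken for a name from the list of things; names that differ only in an ending like _2 or _b are one class to them, and where a whole thing is asked for, a point or a joint stands for the part that bears it (a point fixed in the world has none). Each returns a list of dicts, best first, with "p" (0 to 1); they miss things now and then, are a little off and sometimes report something else, mostly with a low value. They report only what shows in the picture. A call takes as long as a camera call.
- r.spot_in(label, camera): "position" ([x, y, z] in m, in world coordinates, good to about 4 mm: the middle of the surface that is visible of it).
The state is a dict: "clock": time; "joints": joint angles; "qvel": joint speeds; "joint_efforts": joint torques, N m; "position": TCP position; "orientation": TCP orientation; "ft_force": force on the tool from outside, world axes, zero at the start; "torque": the same for the moment, N m; "opening": finger opening in m.
Only numpy, scipy, OpenCV 4.12 (cv2) and the standard library are available. Lean on these libraries where they do the work, as an engineer would, in place of code of your own. Each camera call takes 0.05 s, during which the arm holds its last target.

## Working session

There is one attempt and no reset: what is moved stays moved. The work goes in short steps, Python scripts to look and compute and a tool call to move; the robot and the scene stay as the last step left them, time stands still between calls to the robot, and variables do not carry over. Pictures are saved under pics/ and viewed, and the job is handed in when it is done.

Besides the shell and the picture viewer there is one more tool, called after "Request:" in YAML: its name, and indented under it one key for each argument. servo_tool: Moves the arm, as the interface text tells. Its arguments: {"type":"object","properties":{"increments":{"type":"array"},"newtons":{"type":"number"}},"required":["increments"]}

```bash
ls; mkdir -p pics; python3 - <<'E'
from workcell import r
import cv2,numpy as np
s=r.sense()
print({k:np.round(v,4).tolist() for k,v in s.items()})
for n in ["side","top"]:
    p,d=r.read_camera(n)
    cv2.imwrite(f"pics/{n}0.png",p[:,:,::-1]); np.save(f"{n}0d.npy",d); np.save(f"{n}0p.npy",p)
    m=r.camera_model(n); print(n,m)
for l in ["template_grip","large_hole","small_hole","thick_pin","thin_pin","holddown_knob","holddown_pivot","jig_seat"]:
    for x in r.spot_in(l,"top")[:2]: print(l,np.round(x["position"],4),round(x["p"],2))
E
```

```text
pics
{'clock': 0.0, 'joints': [1.0893, 0.6001, -0.0025, 1.6001, 0.0018, 0.9429, -0.0798], 'qvel': [-0.0004, -0.0, 0.0009, -0.0014, -0.002, 0.0003, 0.0009], 'joint_efforts': [-0.0005, -77.6452, 1.5648, -25.801, 0.0124, 0.0089, 0.0], 'position': [0.2853, -0.666, 0.2304], 'orientation': [-0.6925, -0.1427, 0.6928, -0.1416], 'ft_force': [0.6334, -0.1627, 0.3428], 'torque': [-0.0023, -0.0009, 0.018], 'opening': 0.0854}
side {'fx': 361.83035337262294, 'fy': 361.83035337262294, 'cx': 253.86562131619658, 'cy': 190.29044583926412, 'distortion': array([-0.10996496,  0.        ,  0.        ,  0.        ,  0.        ]), 'world_from_camera': array([[-9.05578722e-01, -3.23571091e-01,  2.74278923e-01,
         2.83109030e-01],
       [-4.24177105e-01,  6.92285709e-01, -5.83793012e-01,
         5.94636208e-01],
       [-9.80837615e-04, -6.45013369e-01, -7.64170656e-01,
         8.22588552e-01],
       [ 0.00000000e+00,  0.00000000e+00,  0.00000000e+00,
         1.00000000e+00]])}
top {'fx': 353.569890266, 'fy': 353.569890266, 'cx': 260.21534836795087, 'cy': 191.98433547956785, 'distortion': array([-0.10056839,  0.        ,  0.        ,  0.        ,  0.        ]), 'world_from_camera': array([[-0.01923769, -0.98247286,  0.18541032,  0.34206965],
       [-0.99975544,  0.01687982, -0.01428735,  0.02167779],
       [ 0.01090724, -0.18563983, -0.98255732,  1.01231613],
       [ 0.        ,  0.        ,  0.        ,  1.        ]])}
template_grip [0.5884 0.2118 0.0075] 0.72
large_hole [0.5841 0.2154 0.0073] 0.81
small_hole [0.5879 0.2146 0.0043] 0.9
thick_pin [ 0.5632 -0.2068  0.0162] 0.86
thin_pin [ 0.5672 -0.2089  0.0195] 0.58
holddown_knob [ 0.4915 -0.2816  0.0579] 0.56
holddown_pivot [ 0.5653 -0.2097  0.0185] 0.62
jig_seat [ 0.4908 -0.2827  0.0576] 0.64
jig_seat [ 0.5665 -0.2089  0.0209] 0.63
```

View pics/top0.png

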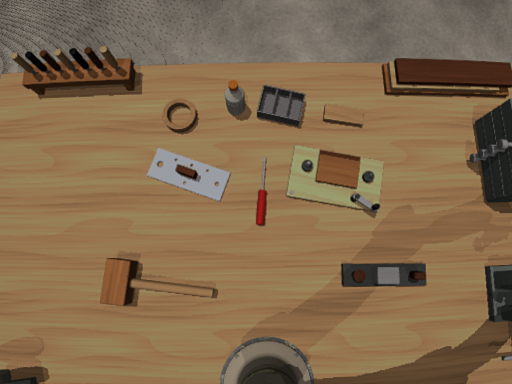

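View pics/side0.png

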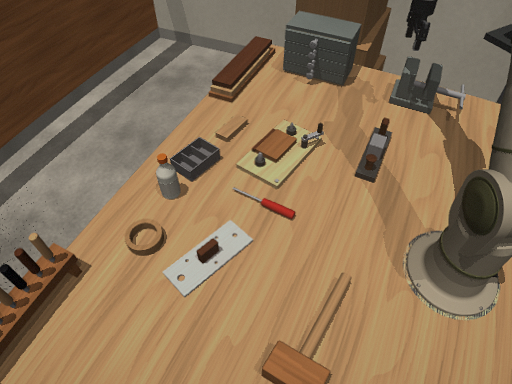

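```bash
python3 - <<'E'
import cv2,numpy as np
p=np.load("top0p.npy")
a=cv2.resize(p[110:290,60:260],None,fx=4,fy=4,interpolation=cv2.INTER_CUBIC)[:,:,::-1]
b=cv2.resize(p[110:260,270:430],None,fx=4,fy=4,interpolation=cv2.INTER_CUBIC)[:,:,::-1]
cv2.imwrite("pics/t0a.png",a[:600]);cv2.imwrite("pics/t0b.png",b)
E
```

```text
(no output)
```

View pics/t0a.png

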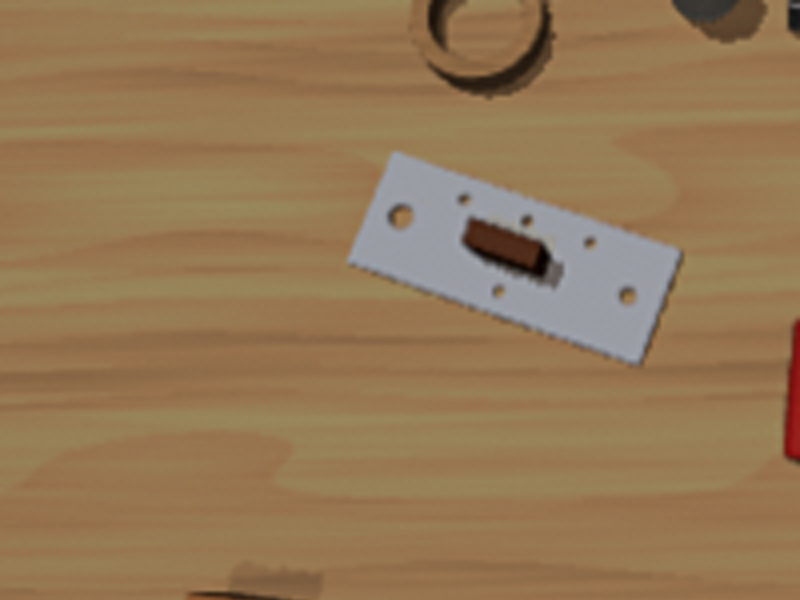

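View pics/t0b.png

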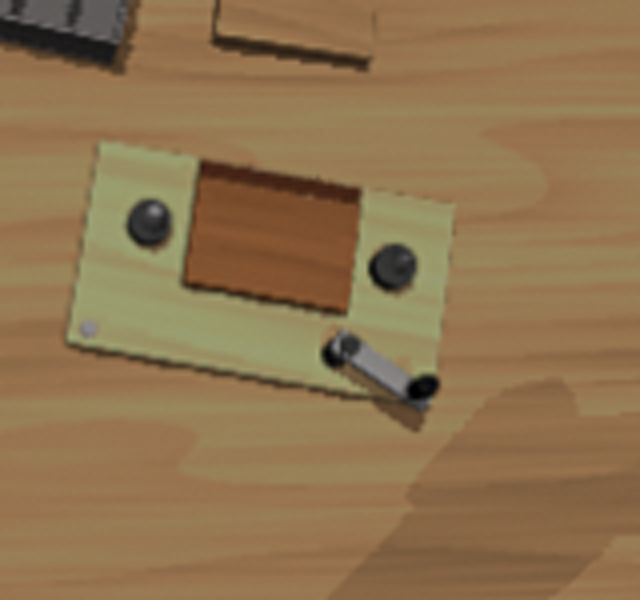

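```bash
cat > h.py <<'E'
import cv2,numpy as np
from workcell import r
def ray(n,uv,z):
    m=r.camera_model(n);K=np.array([[m["fx"],0,m["cx"]],[0,m["fy"],m["cy"]],[0,0,1]])
    q=cv2.undistortPoints(np.float64(uv).reshape(-1,1,2),K,m["distortion"]).reshape(-1,2)
    T=m["world_from_camera"];d=np.c_[q,np.ones(len(q))]@T[:3,:3].T;c=T[:3,3]
    return c+d*((z-c[2])/d[:,2])[:,None]
def proj(n,P):
    m=r.camera_model(n);K=np.array([[m["fx"],0,m["cx"]],[0,m["fy"],m["cy"]],[0,0,1]])
    Ti=np.linalg.inv(m["world_from_camera"])
    return cv2.projectPoints(np.float64(P).reshape(-1,1,3),cv2.Rodrigues(Ti[:3,:3])[0],Ti[:3,3],K,m["distortion"])[0].reshape(-1,2)
def ortho(n,p,z,x0,x1,y0,y1,s=0.0005):
    # rows: x descending (up = +x), cols: y descending
    xs=np.arange(x1,x0,-s);ys=np.arange(y1,y0,-s)
    X,Y=np.meshgrid(xs,ys,indexing='ij')
    uv=proj(n,np.c_[X.ravel(),Y.ravel(),np.full(X.size,z)]).astype(np.float32).reshape(X.shape+(2,))
    return cv2.remap(p,uv[...,0],uv[...,1],cv2.INTER_CUBIC)
E
python3 - <<'E'
from h import *
for n in ["top","side"]:
    p=np.load(n+"0p.npy")
    o=ortho(n,p,0.008,.47,.73,.09,.37); cv2.imwrite(f"pics/o_pl_{n}.png",o[:,:,::-1])
    hsv=cv2.cvtColor(o,cv2.COLOR_RGB2HSV); mk=((hsv[...,1]<60)&(hsv[...,2]>110)).astype(np.uint8)
    c=max(cv2.findContours(mk,0,2)[0],key=cv2.contourArea)
    (cx,cy),(w,h),a=cv2.minAreaRect(c); print(n,"plate",.73-cy*.0005,.37-cx*.0005,w*.5,h*.5,a)
    o=ortho(n,p,0.018,.45,.72,-.38,-.08); cv2.imwrite(f"pics/o_jig_{n}.png",o[:,:,::-1])
    o=ortho(n,p,0.062,.45,.72,-.38,-.08); cv2.imwrite(f"pics/o_pin_{n}.png",o[:,:,::-1])
E
```

```text
top plate 0.590029800415039 0.21773667907714844 232.61021423339844 92.83965301513672 20.50142478942871
side plate 0.5884220886230469 0.21942752075195313 231.7693328857422 93.24154663085938 20.50497817993164
```

```bash
python3 - <<'E'
import cv2,numpy as np
for k in ["jig","pin"]:
    a=[cv2.imread(f"pics/o_{k}_{n}.png") for n in ("top","side")]
    cv2.imwrite(f"pics/cmp_{k}.png",cv2.resize(np.hstack(a),(800,360)))
    b=cv2.cvtColor(a[0],cv2.COLOR_BGR2HSV); print(b[260,60],b[300,300],b[200,300])
E
```

```text
[ 32  73 158] [ 13 160 129] [ 13 161 119]
[30 38 34] [ 13 160 129] [ 10 174  69]
```

View pics/cmp_jig.png

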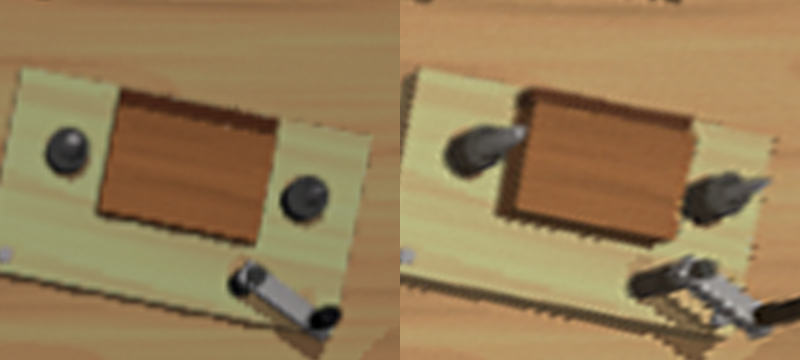

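View pics/cmp_pin.png

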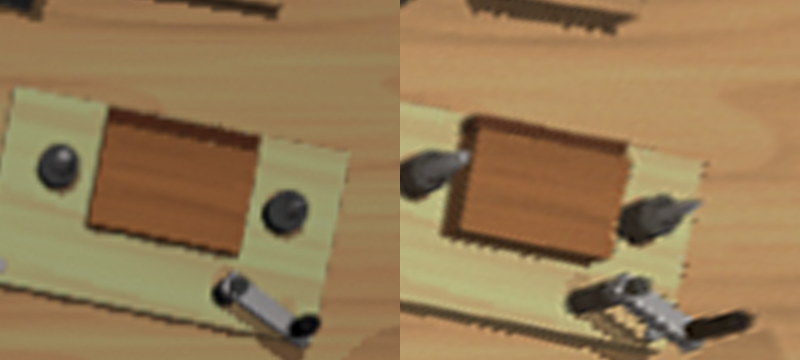

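View pics/o_pin_top.png

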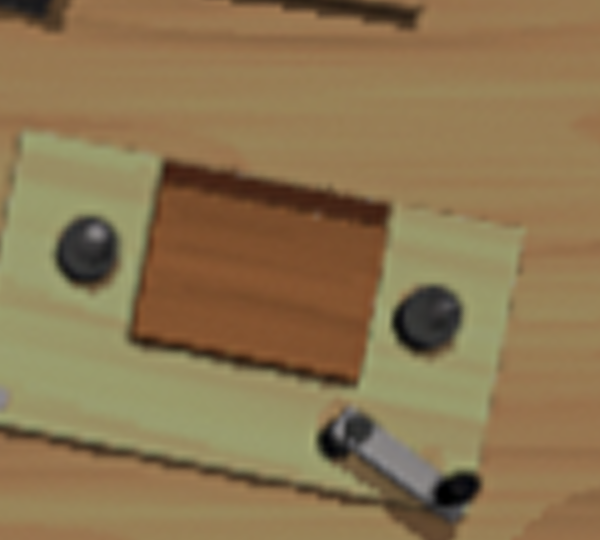

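```bash
python3 - <<'E'
from h import *
R=[]
for n in ["top","side"]:
    p=np.load(n+"0p.npy")
    o=ortho(n,p,0.018,.43,.74,-.38,-.05)
    h=cv2.cvtColor(o,cv2.COLOR_RGB2HSV)
    mk=((h[...,0]>24)&(h[...,0]<42)&(h[...,1]>40)&(h[...,2]>90)).astype(np.uint8)
    mk=cv2.morphologyEx(mk,cv2.MORPH_OPEN,np.ones((9,9)))
    c=max(cv2.findContours(mk,0,2)[0],key=cv2.contourArea)
    (cx,cy),(w,hh),a=cv2.minAreaRect(c); print(n,"board",.74-cy*.0005,-.05-cx*.0005,w*.5,hh*.5,a)
    z=[]
    for zz in (.036,.062):
        o=ortho(n,p,zz,.54,.64,-.33,-.08,.0004);z.append(o)
    R.append(np.vstack(z))
cv2.imwrite("pics/pins_t.png",R[0][:,:,::-1]);cv2.imwrite("pics/pins_s.png",R[1][:,:,::-1])
E
```

```text
top board 0.5300576782226563 -0.17396154022216798 207.78504943847656 64.42414855957031 11.309932708740234
side board 0.5316549377441406 -0.1662421646118164 195.05650329589844 42.03636932373047 16.966148376464844
```

View pics/pins_t.png

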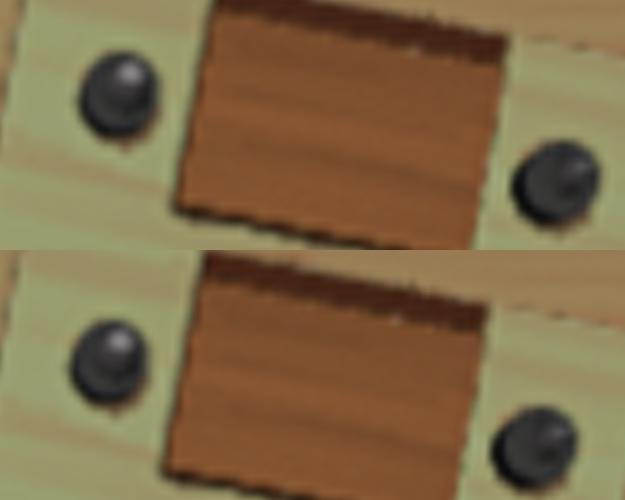

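View pics/pins_s.png

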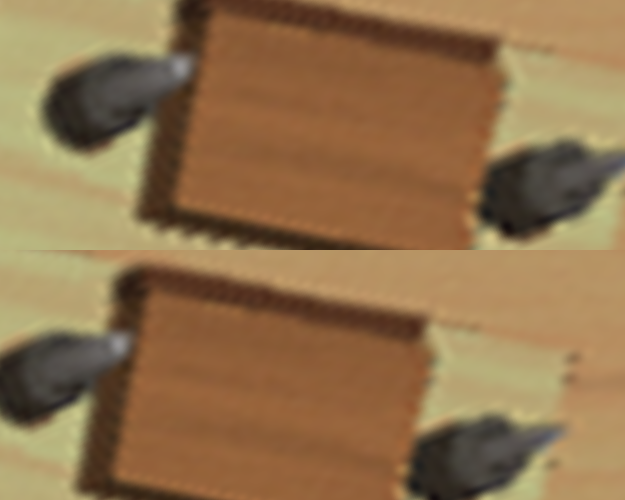

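```bash
cat >> h.py <<'E'
from scipy.spatial.transform import Rotation as Ro
def down(yaw):  # tool x down, tool y at world heading yaw
    x=np.array([0,0,-1.]);y=np.array([np.cos(yaw),np.sin(yaw),0]);return Ro.from_matrix(np.c_[x,y,np.cross(x,y)])
def inc(pos,yaw,s=None):
    s=s or r.sense();R=Ro.from_quat(s["orientation"])
    d=R.inv().apply(np.array(pos)-s["position"])*1e3
    return np.round(d,1),np.round((R.inv()*down(yaw)).as_rotvec(degrees=True),2)
def st():
    s=r.sense();R=Ro.from_quat(s["orientation"]).as_matrix()
    print("t",round(s["clock"],2),"pos",np.round(s["position"],4),"tool y yaw deg",round(np.degrees(np.arctan2(R[1,1],R[0,1])),2),"tilt",np.round(R[:2,0],4),"F",np.round(s["ft_force"],1),"M",np.round(s["torque"],2),"open",round(s["opening"],4),"j",np.round(s["joints"],2))
E
python3 - <<'E'
from h import *
st()
for y in (-20.5,159.5): print(inc([.590,.2185,.23],np.radians(y)))
E
```

```text
t 0.5 pos [ 0.2855 -0.6664  0.2312] tool y yaw deg -66.81 tilt [-0.0001  0.    ] F [ 0.4 -0.8 -0.6] M [ 0.06  0.   -0.02] open 0.0853 j [ 1.09  0.6  -0.    1.6   0.    0.94 -0.08]
(array([   1.2, -693.5, -628.4]), array([-46.31,   0.  ,   0.  ]))
(array([   1.2, -693.5, -628.4]), array([ 1.3369e+02,  1.0000e-02, -0.0000e+00]))
```

Request:
servo_tool:
  increments: [1, 0, -340, -310, -23, 0, 0, 1, 0, -340, -310, -23, 0, 0, 1, 0, -340, -310, -23, 0, 0, 1, 0, -340, -310, -23, 0, 0, 1, 0, -340, -310, -23, 0, 0, 1, 0, -340, -310, -23, 0, 0, 1, 0, -340, -310, -23, 0, 0, 1, 0, -340, -310, -23, 0, 0, 1, 0, -340, -310, -23, 0, 0, 1, 0, -340, -310, -23, 0, 0]
  newtons: 60

```text
clock: 1.33
position: [0.4226, -0.271, 0.2316]
orientation: [0.651, 0.277, -0.65, 0.278]
ft_force: [0.1, -0.2, 0.0]
opening: 0.085
```

```bash
python3 - <<'E'
from h import *
st(); print(inc([.590,.2185,.20],np.radians(-20.5)))
E
```

```text
t 1.33 pos [ 0.4226 -0.271   0.2316] tool y yaw deg -43.82 tilt [ 0.0006 -0.0004] F [ 0.1 -0.2  0. ] M [-0.01 -0.03 -0.03] open 0.085 j [ 0.59  0.34 -0.17  2.09  0.08  0.71 -0.4 ]
(array([  31.5, -218.2, -469.1]), array([-23.32,   0.  ,  -0.04]))
```

Request:
servo_tool:
  increments: [1, 30, -218, -469, -23.3, 0, 0, 1, 30, -218, -469, -23.3, 0, 0, 1, 30, -218, -469, -23.3, 0, 0, 1, 30, -218, -469, -23.3, 0, 0, 1, 30, -218, -469, -23.3, 0, 0, 1, 30, -218, -469, -23.3, 0, 0, 1, 30, -218, -469, -23.3, 0, 0, 1, 30, -218, -469, -23.3, 0, 0, 1, 30, -218, -469, -23.3, 0, 0, 1, 30, -218, -469, -23.3, 0, 0]

```text
clock: 2.17
position: [0.5573, 0.1228, 0.2072]
orientation: [0.581, 0.403, -0.581, 0.403]
ft_force: [1.2, 0.0, -0.3]
opening: 0.0852
```

```bash
python3 - <<'E'
from h import *
st(); print(inc([.590,.2185,.09],np.radians(-20.5)))
E
```

```text
t 2.17 pos [0.5573 0.1228 0.2072] tool y yaw deg -20.51 tilt [ 0.0005 -0.0001] F [ 1.2  0.  -0.3] M [ 0.05 -0.1  -0.05] open 0.0852 j [-0.1   0.46 -0.3   1.97  0.2   0.74 -0.88]
(array([ 117.3,   -3. , -101.1]), array([-0.01, -0.01, -0.03]))
```

Request:
servo_tool:
  increments: [1, 30, -3, -101, 0, 0, 0, 1, 60, -3, -101, 0, 0, 0, 1, 90, -3, -101, 0, 0, 0, 1, 117, -3, -101, 0, 0, 0, 1, 117, -3, -101, 0, 0, 0, 1, 117, -3, -101, 0, 0, 0, 1, 117, -3, -101, 0, 0, 0, 1, 117, -3, -101, 0, 0, 0, 1, 117, -3, -101, 0, 0, 0, 1, 117, -3, -101, 0, 0, 0]

```text
clock: 3.0
position: [0.5905, 0.2158, 0.0923]
orientation: [0.582, 0.402, -0.58, 0.403]
ft_force: [1.1, 0.1, 0.5]
opening: 0.0856
```

```bash
python3 - <<'E'
from h import *
st(); print(inc([.590,.2185,.016],np.radians(-20.5)))
p,d=r.read_camera("side");o=cv2.resize(p[180:320,130:330],None,fx=4,fy=4);cv2.imwrite("pics/s1.png",o[:,:,::-1])
E
```

```text
t 3.0 pos [0.5905 0.2158 0.0923] tool y yaw deg -20.59 tilt [0.0029 0.0008] F [1.1 0.1 0.5] M [-0.08  0.    0.06] open 0.0856 j [-0.28  0.67 -0.24  1.93  0.27  0.58 -1.06]
(array([76.3, -1.6, -2.3]), array([-0.09, -0.1 , -0.14]))
```

View pics/s1.png

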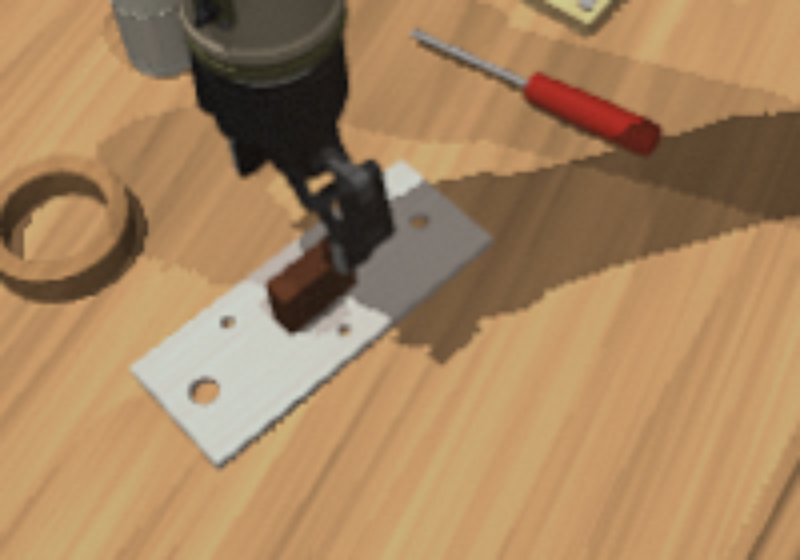

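Request:
servo_tool:
  increments: [1, 25, -1.6, -2.3, 0, 0, 0, 1, 50, -1.6, -2.3, 0, 0, 0, 1, 65, -1.6, -2.3, 0, 0, 0, 1, 74, -1.6, -2.3, 0, 0, 0, 1, 74, -1.6, -2.3, 0, 0, 0, 1, 74, -1.6, -2.3, 0, 0, 0, 1, 74, -1.6, -2.3, 0, 0, 0, 0.3, 74, -1.6, -2.3, 0, 0, 0, 0, 74, -1.6, -2.3, 0, 0, 0, -0.2, 74, -1.6, -2.3, 0, 0, 0]
  newtons: 60

```text
clock: 3.88
position: [0.5891, 0.2192, 0.0169]
orientation: [0.581, 0.403, -0.581, 0.403]
ft_force: [0.3, 0.6, -0.0]
opening: 0.0512
```

Request:
servo_tool:
  increments: [-0.4, 0, 0, 0, 0, 0, 0, -0.6, 0, 0, 0, 0, 0, 0, -1, 0, 0, 0, 0, 0, 0, -1, 0, 0, 0, 0, 0, 0, -1, 0, 0, 0, 0, 0, 0, -1, 0, 0, 0, 0, 0, 0, -1, 0, 0, 0, 0, 0, 0, -1, 0, 0, 0, 0, 0, 0, -1, 0, 0, 0, 0, 0, 0, -1, 0, 0, 0, 0, 0, 0]

```text
clock: 4.72
position: [0.5895, 0.2191, 0.0166]
orientation: [0.581, 0.403, -0.581, 0.403]
ft_force: [0.6, -1.3, 5.6]
opening: 0.0193
```

```bash
python3 - <<'E'
from h import *
st()
E
```

```text
t 4.72 pos [0.5895 0.2191 0.0166] tool y yaw deg -20.52 tilt [0.0012 0.0002] F [ 0.6 -1.3  5.6] M [-0.18 -0.23  0.02] open 0.0193 j [-0.32  0.77 -0.19  1.95  0.32  0.44 -1.1 ]
```

Request:
servo_tool:
  increments: [-1, -15, 0, 0, 0, 0, 0, -1, -40, 0, 0, 0, 0, 0, -1, -70, 0, 0, 0, 0, 0, -1, -100, 0, 0, 0, 0, 0, -1, -120, 0, 0, 0, 0, 0, -1, -120, 0, 0, 0, 0, 0, -1, -120, 0, 0, 0, 0, 0, -1, -120, 0, 0, 0, 0, 0, -1, -120, 0, 0, 0, 0, 0, -1, -120, 0, 0, 0, 0, 0]
  newtons: 80

```text
clock: 5.55
position: [0.5878, 0.2187, 0.1343]
orientation: [-0.58, -0.403, 0.582, -0.403]
ft_force: [0.1, 0.2, -5.3]
opening: 0.0194
```

```bash
python3 - <<'E'
from h import *
st(); print(inc([.5872,-.2171,.137],np.radians(-11.27)))
E
```

```text
t 5.55 pos [0.5878 0.2187 0.1343] tool y yaw deg -20.49 tilt [-0.0029 -0.0012] F [ 0.1  0.2 -5.3] M [ 0.01 -0.07  0.01] open 0.0194 j [-0.27  0.61 -0.27  1.9   0.25  0.67 -1.04]
(array([ -2.2, 152. , 408.5]), array([-9.22,  0.11,  0.14]))
```

Request:
servo_tool:
  increments: [-1, 0, 5, 14, -1, 0, 0, -1, 0, 14, 38, -2, 0, 0, -1, 0, 24, 64, -3, 0, 0, -1, 0, 35, 94, -4, 0, 0, -1, 0, 46, 124, -5, 0, 0, -1, 0, 57, 154, -6, 0, 0, -1, 0, 68, 184, -7, 0, 0, -1, 0, 79, 213, -8, 0, 0, -1, 0, 90, 242, -9, 0, 0, -1, 0, 100, 268, -9.2, 0, 0]

```text
clock: 6.38
position: [0.5878, -0.0691, 0.135]
orientation: [-0.546, -0.449, 0.547, -0.448]
ft_force: [0.2, -0.3, -5.5]
opening: 0.019
```

```bash
python3 - <<'E'
from h import *
st(); print(inc([.5872,-.2171,.137],np.radians(-11.27)))
E
```

```text
t 6.38 pos [ 0.5878 -0.0691  0.135 ] tool y yaw deg -11.29 tilt [-0.0019 -0.0002] F [ 0.2 -0.3 -5.5] M [ 0.01 -0.07  0.  ] open 0.019 j [ 0.26  0.58 -0.34  1.98  0.32  0.63 -0.49]
(array([ -2. ,  28.4, 145.2]), array([-0.02,  0.03,  0.1 ]))
```

Request:
servo_tool:
  increments: [-1, 0, 5, 26, 0, 0, 0, -1, 0, 10, 52, 0, 0, 0, -1, 0, 16, 80, 0, 0, 0, -1, 0, 21, 108, 0, 0, 0, -1, 0, 25, 130, 0, 0, 0, -1, 0, 27, 140, 0, 0, 0, -1, 0, 28, 145, 0, 0, 0, -1, 0, 28, 145, 0, 0, 0, -1, 0, 28, 145, 0, 0, 0, -1, 0, 28, 145, 0, 0, 0]

```text
clock: 7.22
position: [0.5878, -0.2125, 0.136]
orientation: [0.546, 0.449, -0.546, 0.449]
ft_force: [0.9, 1.1, -4.8]
opening: 0.0191
```

```bash
python3 - <<'E'
from h import *
st()
for n in ["top","side"]:
    p,d=r.read_camera(n);np.save(n+"2p.npy",p)
st()
zt=r.sense()["position"][2]-.0166+.008
for n in ["top","side"]:
    p=np.load(n+"2p.npy")
    o=ortho(n,p,zt,.45,.72,-.36,-.08);cv2.imwrite(f"pics/held_{n}.png",o[:,:,::-1])
E
```

```text
t 7.22 pos [ 0.5878 -0.2125  0.136 ] tool y yaw deg -11.17 tilt [-0.0002  0.0011] F [ 0.9  1.1 -4.8] M [0.04 0.01 0.03] open 0.0191 j [ 0.5   0.62 -0.36  1.9   0.33  0.68 -0.26]
t 7.32 pos [ 0.5879 -0.2128  0.1362] tool y yaw deg -11.17 tilt [0.0001 0.0006] F [ 0.3 -0.1 -5.6] M [ 0.05 -0.02 -0.03] open 0.0189 j [ 0.5   0.62 -0.36  1.9   0.33  0.68 -0.26]
```

View pics/held_top.png

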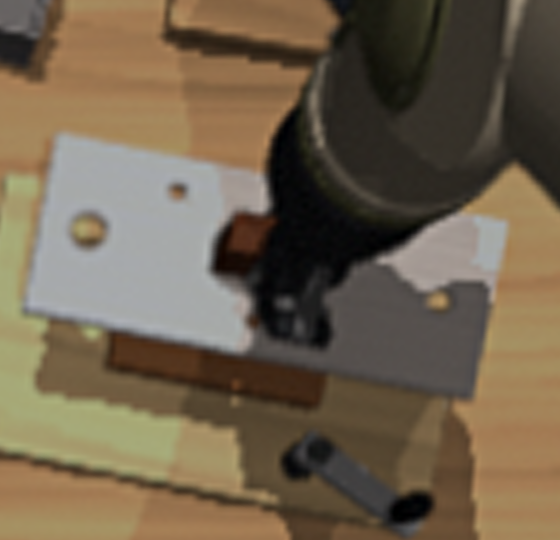

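View pics/held_side.png

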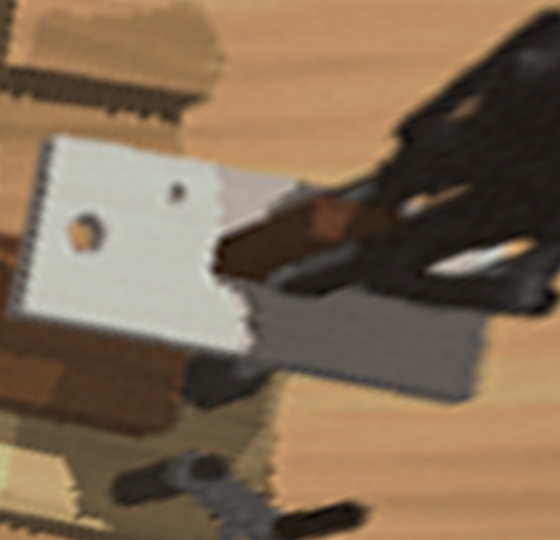

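```bash
python3 - <<'E'
from h import *
print(inc([.5866,-.2178,.0866],np.radians(-11.3)))
E
```

```text
(array([49.6, -0.3,  5.2]), array([ 0.13, -0.04,  0.  ]))
```

Request:
servo_tool:
  increments: [-1, 6, 0, 5, 0.1, 0, 0, -1, 12, 0, 5, 0.1, 0, 0, -1, 20, 0, 5, 0.1, 0, 0, -1, 28, 0, 5, 0.1, 0, 0, -1, 36, 0, 5, 0.1, 0, 0, -1, 42, 0, 5, 0.1, 0, 0, -1, 46, 0, 5, 0.1, 0, 0, -1, 49, 0, 5, 0.1, 0, 0, -1, 49, 0, 5, 0.1, 0, 0, -1, 49, 0, 5, 0.1, 0, 0]

```text
clock: 8.15
position: [0.5866, -0.2195, 0.0871]
orientation: [-0.547, -0.448, 0.547, -0.448]
ft_force: [0.2, -0.0, -5.3]
opening: 0.0191
```

```bash
python3 - <<'E'
from h import *
for n in ["top","side"]:
    p,d=r.read_camera(n);np.save(n+"3p.npy",p)
st()
zt=r.sense()["position"][2]-.0166+.008
for n in ["top","side"]:
    p=np.load(n+"3p.npy")
    o=ortho(n,p,zt,.45,.72,-.36,-.08);cv2.imwrite(f"pics/held2_{n}.png",o[:,:,::-1])
E
```

```text
t 8.25 pos [ 0.5869 -0.2195  0.0875] tool y yaw deg -11.4 tilt [ 0.0006 -0.0002] F [-0.5 -0.3 -4.2] M [-0.04 -0.05 -0.01] open 0.0192 j [ 0.48  0.68 -0.32  1.93  0.37  0.59 -0.28]
```

View pics/held2_top.png

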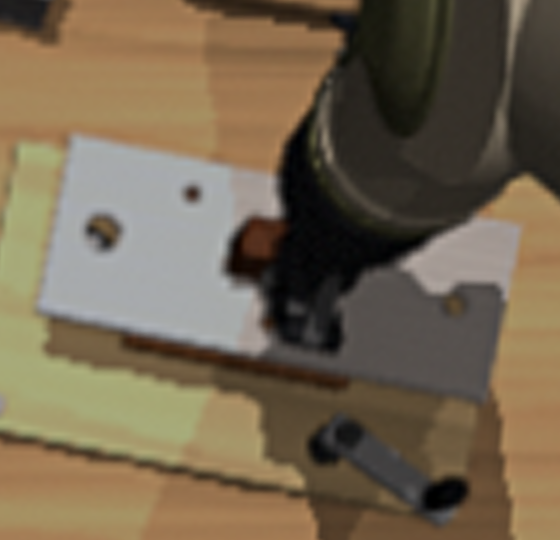

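View pics/held2_side.png

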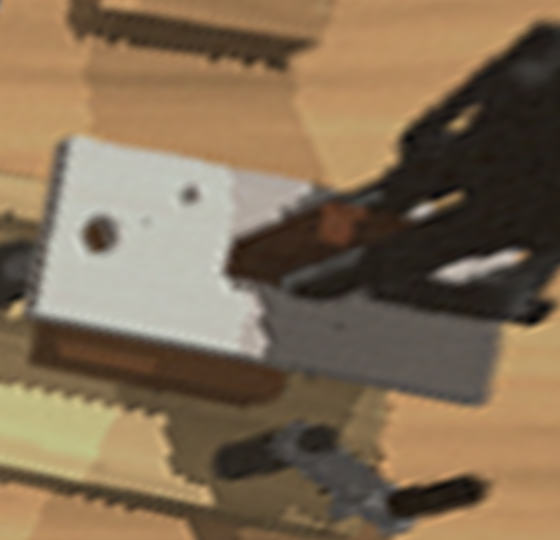

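Request:
servo_tool:
  increments: [-1, 0, -0.4, -2.2, 0.1, 0, 0, -1, 0, -0.4, -2.2, 0.1, 0, 0, -1, 2, -0.4, -2.2, 0.1, 0, 0, -1, 4, -0.4, -2.2, 0.1, 0, 0, -1, 6, -0.4, -2.2, 0.1, 0, 0, -1, 8, -0.4, -2.2, 0.1, 0, 0, -1, 10, -0.4, -2.2, 0.1, 0, 0, -1, 12, -0.4, -2.2, 0.1, 0, 0, -1, 12, -0.4, -2.2, 0.1, 0, 0, -1, 12, -0.4, -2.2, 0.1, 0, 0]

```text
clock: 9.08
position: [0.5865, -0.2172, 0.0749]
orientation: [-0.548, -0.447, 0.548, -0.447]
ft_force: [-1.1, -0.1, -5.0]
opening: 0.0192
```

```bash
python3 - <<'E'
from h import *
for n in ["top","side"]:
    p,d=r.read_camera(n);np.save(n+"4p.npy",p)
st()
zt=r.sense()["position"][2]-.0166+.008
a=[]
for n in ["top","side"]:
    p=np.load(n+"4p.npy")
    a.append(np.hstack([ortho(n,p,zt,.58,.63,-.16,-.10,.0002),ortho(n,p,zt,.545,.595,-.335,-.275,.0002)]))
cv2.imwrite("pics/h3.png",np.vstack(a)[:,:,::-1])
E
```

```text
t 9.18 pos [ 0.5867 -0.2173  0.0752] tool y yaw deg -11.51 tilt [ 0. -0.] F [-0.5 -0.  -4.9] M [0.   0.01 0.03] open 0.0192 j [ 0.47  0.7  -0.31  1.94  0.38  0.57 -0.3 ]Traceback (most recent call last):
  File "<stdin>", line 9, in <module>
    return _nx.concatenate(arrs, 1, dtype=dtype, casting=casting)
           ~~~~~~~~~~~~~~~^^^^^^^^^^^^^^^^^^^^^^^^^^^^^^^^^^^^^^^
ValueError: all the input array dimensions except for the concatenation axis must match exactly, but along dimension 0, the array at index 0 has size 251 and the array at index 1 has size 250
```

```bash
python3 - <<'E'
from h import *
zt=.0752-.0166+.008
a=[]
for n in ["top","side"]:
    p=np.load(n+"4p.npy")
    a.append(np.hstack([ortho(n,p,zt,.58,.63,-.16,-.10,.0002)[:250,:300],ortho(n,p,zt,.545,.595,-.335,-.275,.0002)[:250,:300]]))
cv2.imwrite("pics/h3.png",np.vstack(a)[:,:,::-1])
E
```

```text
(no output)
```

View pics/h3.png

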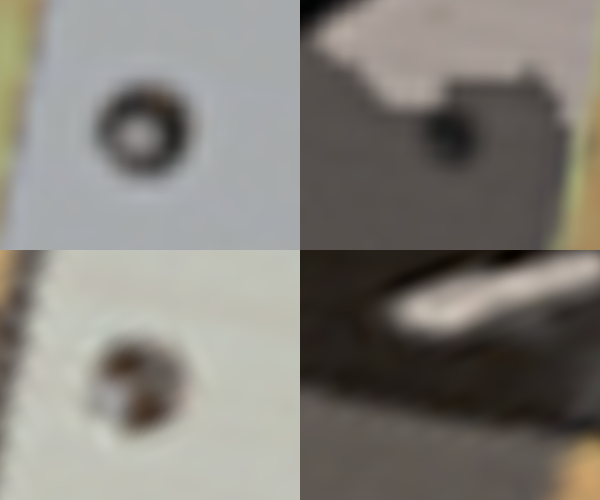

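Request:
servo_tool:
  increments: [-1, 0, -0.2, -0.8, -0.2, 0, 0, -1, 1, -0.2, -0.8, -0.2, 0, 0, -1, 2.5, -0.2, -0.8, -0.2, 0, 0, -1, 4, -0.2, -0.8, -0.2, 0, 0, -1, 5.5, -0.2, -0.8, -0.2, 0, 0, -1, 7, -0.2, -0.8, -0.2, 0, 0, -1, 8.5, -0.2, -0.8, -0.2, 0, 0, -1, 10, -0.2, -0.8, -0.2, 0, 0, -1, 10, -0.2, -0.8, -0.2, 0, 0, -1, 10, -0.2, -0.8, -0.2, 0, 0]

```text
clock: 10.02
position: [0.5865, -0.2164, 0.065]
orientation: [-0.547, -0.448, 0.547, -0.448]
ft_force: [0.0, 0.1, -6.0]
opening: 0.0186
```

```bash
python3 - <<'E'
from h import *
st()
E
```

```text
t 10.02 pos [ 0.5865 -0.2164  0.065 ] tool y yaw deg -11.3 tilt [-0.0003  0.0001] F [ 0.   0.1 -6. ] M [ 0.04  0.02 -0.03] open 0.0186 j [ 0.46  0.71 -0.31  1.94  0.39  0.55 -0.3 ]
```

Request:
servo_tool:
  increments: [-1, 1.5, 0, 0, 0, 0, 0, -1, 3, 0, 0, 0, 0, 0, -1, 4.5, 0, 0, 0, 0, 0, -1, 6, 0, 0, 0, 0, 0, -1, 7.5, 0, 0, 0, 0, 0, -1, 9, 0, 0, 0, 0, 0, -1, 10.5, 0, 0, 0, 0, 0, -1, 11.5, 0, 0, 0, 0, 0, -1, 11.5, 0, 0, 0, 0, 0, -1, 11.5, 0, 0, 0, 0, 0]

```text
clock: 10.85
position: [0.5865, -0.2164, 0.0536]
orientation: [-0.547, -0.448, 0.547, -0.448]
ft_force: [0.6, -0.3, -5.0]
opening: 0.0189
```

```bash
python3 - <<'E'
from h import *
st()
E
```

```text
t 10.85 pos [ 0.5865 -0.2164  0.0536] tool y yaw deg -11.3 tilt [-0.0002  0.    ] F [ 0.6 -0.3 -5. ] M [-0.1   0.01 -0.07] open 0.0189 j [ 0.46  0.73 -0.3   1.95  0.39  0.53 -0.31]
```

Nearly down (about 1 mm left); lower until contact shows.

Request:
servo_tool:
  increments: [-1, 0.5, 0, 0, 0, 0, 0, -1, 1, 0, 0, 0, 0, 0, -1, 1.4, 0, 0, 0, 0, 0, -1, 1.4, 0, 0, 0, 0, 0, -1, 1.4, 0, 0, 0, 0, 0, -1, 1.4, 0, 0, 0, 0, 0, -1, 1.4, 0, 0, 0, 0, 0, -1, 1.4, 0, 0, 0, 0, 0, -1, 1.4, 0, 0, 0, 0, 0, -1, 1.4, 0, 0, 0, 0, 0]

```text
clock: 11.68
position: [0.5866, -0.2165, 0.0527]
orientation: [0.547, 0.448, -0.547, 0.448]
ft_force: [-3.3, 0.4, 5.3]
opening: 0.019
```

```bash
python3 - <<'E'
from h import *
st()
E
```

```text
t 11.68 pos [ 0.5866 -0.2165  0.0527] tool y yaw deg -11.31 tilt [ 0.0002 -0.0003] F [-3.3  0.4  5.3] M [0.11 0.55 0.02] open 0.019 j [ 0.46  0.73 -0.29  1.95  0.4   0.52 -0.31]
```

Request:
servo_tool:
  increments: [-0.4, 0, 0, 0, 0, 0, 0, -0.2, 0, 0, 0, 0, 0, 0, 0, 0, 0, 0, 0, 0, 0, 0.3, 0, 0, 0, 0, 0, 0, 0.3, 0, 0, 0, 0, 0, 0.3, -10, 0, 0, 0, 0, 0, 0.3, -30, 0, 0, 0, 0, 0, 0.3, -60, 0, 0, 0, 0, 0, 0.3, -90, 0, 0, 0, 0, 0, 0.3, -90, 0, 0, 0, 0, 0]

```text
invalid input at $.increments: expected a multiple of 7 numbers
```

```bash
python3 - <<'E'
from h import *
st()
p,d=r.read_camera("side");cv2.imwrite("pics/s5.png",cv2.resize(p[80:230,200:400],None,fx=4,fy=4)[:,:,::-1]);np.save("side5p.npy",p)
E
```

```text
t 11.68 pos [ 0.5866 -0.2165  0.0527] tool y yaw deg -11.31 tilt [ 0.0002 -0.0003] F [-3.3  0.4  5.3] M [0.11 0.55 0.02] open 0.019 j [ 0.46  0.73 -0.29  1.95  0.4   0.52 -0.31]
```

View pics/s5.png

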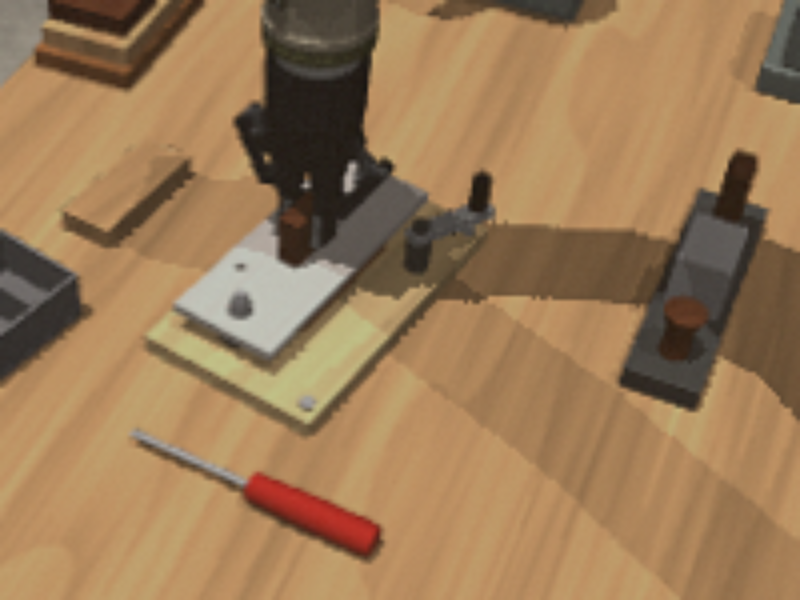

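The side view shows the plate down, with the thick pin (240,300) through the large hole. The last call was refused, so I'm sending the release again.

Request:
servo_tool:
  increments: [-0.4, 0, 0, 0, 0, 0, 0, -0.2, 0, 0, 0, 0, 0, 0, 0, 0, 0, 0, 0, 0, 0, 0.2, 0, 0, 0, 0, 0, 0, 0.3, 0, 0, 0, 0, 0, 0, 0.3, -5, 0, 0, 0, 0, 0, 0.3, -20, 0, 0, 0, 0, 0, 0.3, -45, 0, 0, 0, 0, 0, 0.3, -75, 0, 0, 0, 0, 0, 0.3, -100, 0, 0, 0, 0, 0]

```text
clock: 12.57
position: [0.5866, -0.2163, 0.154]
orientation: [0.547, 0.448, -0.547, 0.448]
ft_force: [-0.2, -0.4, 0.5]
opening: 0.0556
```

```bash
python3 - <<'E'
from h import *
st()
a=[]
for n in ("top","side"):
    p,d=r.read_camera(n);np.save(n+"5p.npy",p)
    a.append(cv2.resize(p[110:260,270:430] if n=="top" else p[80:230,220:380],None,fx=2.5,fy=2.5,interpolation=2))
cv2.imwrite("pics/b5.png",np.hstack(a)[:,:,::-1])
o=ortho("top",p:=np.load("top5p.npy"),.089,.43,.60,-.38,-.22,.0003)
cv2.imwrite("pics/k5.png",o[:,:,::-1])
for x in r.spot_in("holddown_knob","side")[:2]:print(x)
E
```

```text
t 12.57 pos [ 0.5866 -0.2163  0.154 ] tool y yaw deg -11.29 tilt [0.0001 0.0002] F [-0.2 -0.4  0.5] M [ 0.03 -0.01 -0.  ] open 0.0556 j [ 0.51  0.59 -0.37  1.89  0.32  0.72 -0.24]
{'position': [0.4844, -0.2875, 0.0599], 'p': 0.64}
```

View pics/b5.png

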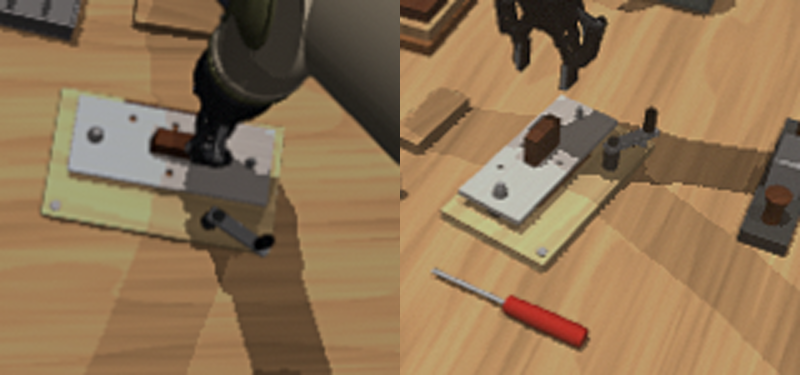

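View pics/k5.png

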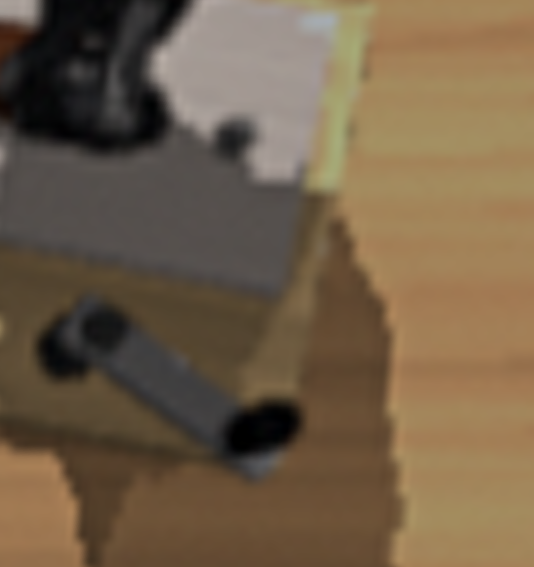

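```bash
cat >> h.py <<'E'
S=np.array([.5866,-.2165]);YJ=np.radians(-11.3)
XJ=np.array([np.cos(YJ),np.sin(YJ)]);YJv=np.array([-np.sin(YJ),np.cos(YJ)])
def tojig(w): d=np.asarray(w)[:2]-S; return np.array([d@XJ,d@YJv])*1e3
def pusher(th,gap=0):
    k=np.array([-70+55*np.cos(th),-58-55*np.sin(th)]);t=np.array([np.sin(th),np.cos(th)])
    s=np.arange(15,40,.1);q=np.abs(s[:,None]*t)-[14.5,11]
    d=np.linalg.norm(np.maximum(q,0),axis=1)
    return k-t*(s[d>=8][0]+gap)
E
python3 - <<'E'
from h import *
s=r.sense();print(tojig(s["position"]))
for th in np.linspace(2.2,0,12): print(round(th,2),np.round(pusher(th),1))
print("start",pusher(2.07,15))
x=ray("top",[[342,264],[425,264],[384,275]],.05);print(x)
E
```

```text
[ 1.20065699 -0.11686966]
2.2 [-123.6  -87. ]
2.0 [-115.4  -97.7]
1.8 [-105.1 -106.3]
1.6 [ -94.2 -112.3]
1.4 [ -83.2 -116.1]
1.2 [ -72.6 -118. ]
1.0 [ -62.2 -118.4]
0.8 [ -50.2 -115.4]
0.6 [ -37.6 -108.1]
0.4 [-27.4 -98.5]
0.2 [-20.  -87.9]
0.0 [-15.  -77.1]
start [-131.97530089  -86.85172577]
[[ 0.32206746 -0.20925797  0.05      ]
 [ 0.31405699 -0.44221959  0.05      ]
 [ 0.28893437 -0.32341255  0.05      ]]
```

Request:
servo_tool:
  increments: [-1, 0, -20, 13, 0, 0, 0, -1, 0, -50, 32, 0, 0, 0, -1, 0, -80, 51, 0, 0, 0, -1, 0, -110, 70, 0, 0, 0, -1, 0, -135, 86, 0, 0, 0, -1, 0, -135, 86, 0, 0, 0, -1, 20, -135, 86, 0, 0, 0, -1, 45, -135, 86, 0, 0, 0, -1, 60, -135, 86, 0, 0, 0, -1, 60, -135, 86, 0, 0, 0]

```text
clock: 13.55
position: [0.4358, -0.2734, 0.0893]
orientation: [-0.546, -0.45, 0.547, -0.447]
ft_force: [-0.5, 0.3, -0.0]
opening: 0.0001
```

```bash
python3 - <<'E'
from h import *
st();print(tojig(r.sense()["position"]))
a=[]
for n in ("top","side"):
    p,d=r.read_camera(n)
    a.append(cv2.resize(p[130:250,300:430] if n=="top" else p[60:180,260:390],None,fx=3,fy=3,interpolation=2))
cv2.imwrite("pics/b6.png",np.hstack(a)[:,:,::-1])
E
```

```text
t 13.55 pos [ 0.4358 -0.2734  0.0893] tool y yaw deg -11.29 tilt [-0.0045  0.0025] F [-0.5  0.3 -0. ] M [-0.01  0.   -0.01] open 0.0001 j [ 0.67  0.59 -0.31  2.18  0.41  0.44 -0.17]
[-136.68745584  -85.30896543]
```

View pics/b6.png

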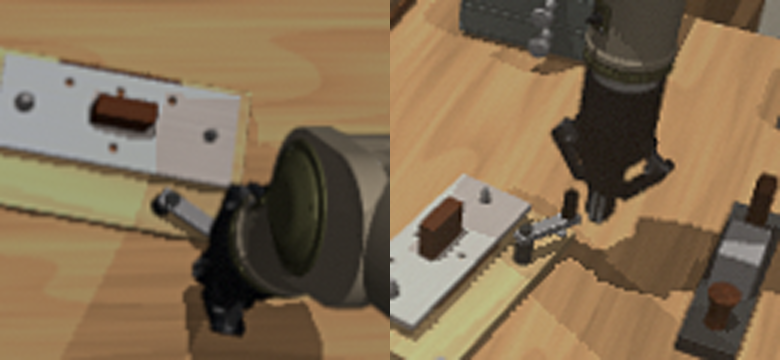

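Request:
servo_tool:
  increments: [-1, 10, 0, 0, 0, 0, 0, -1, 21, 0, 0, 0, 0, 0, -1, 21, 0, 0, 0, 0, 0, -1, 21, 5, 3, 0, 0, 0, -1, 21, 11, 5, 0, 0, 0, -1, 21, 18, 11, 0, 0, 0, -1, 21, 26, 18, 0, 0, 0, -1, 21, 33, 22, 0, 0, 0, -1, 21, 40, 26, 0, 0, 0, -1, 21, 46, 28, 0, 0, 0]

```text
clock: 14.48
position: [0.4774, -0.3118, 0.0713]
orientation: [-0.547, -0.448, 0.547, -0.448]
ft_force: [-1.1, 0.7, 0.3]
opening: -0.0003
```

```bash
python3 - <<'E'
from h import *
st();print(tojig(r.sense()["position"]))
a=[]
for n in ("top","side"):
    p,d=r.read_camera(n)
    a.append(cv2.resize(p[130:250,300:430] if n=="top" else p[60:180,260:390],None,fx=3,fy=3,interpolation=2))
cv2.imwrite("pics/b7.png",np.hstack(a)[:,:,::-1])
E
```

```text
t 14.48 pos [ 0.4774 -0.3118  0.0713] tool y yaw deg -11.36 tilt [-0.0001 -0.0001] F [-1.1  0.7  0.3] M [ 0.28  0.2  -0.03] open -0.0003 j [ 0.69  0.66 -0.31  2.07  0.42  0.48 -0.13]
[ -88.37229484 -114.8842239 ]
```

View pics/b7.png

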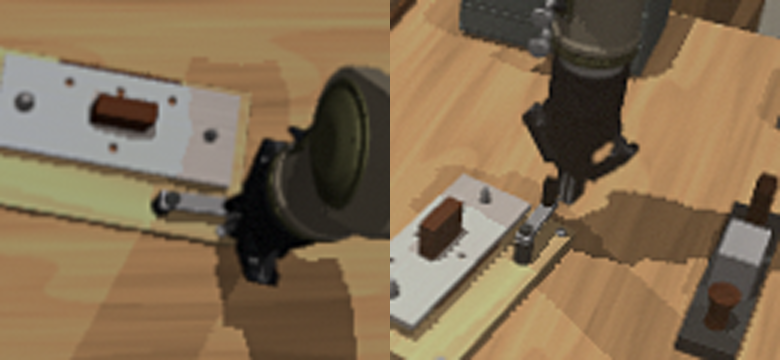

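Request:
servo_tool:
  increments: [-1, 1, 7, 2, 0, 0, 0, -1, 1, 15, 3, 0, 0, 0, -1, 1, 22, 3, 0, 0, 0, -1, 1, 30, 2, 0, 0, 0, -1, 1, 38, 0, 0, 0, 0, -1, 1, 44, -3, 0, 0, 0, -1, 1, 50, -7, 0, 0, 0, -1, 1, 56, -12, 0, 0, 0, -1, 1, 60, -16, 0, 0, 0, -1, 1, 64, -21, 0, 0, 0]

```text
clock: 15.42
position: [0.5444, -0.3024, 0.0702]
orientation: [-0.547, -0.448, 0.547, -0.448]
ft_force: [-1.9, -1.2, -0.1]
opening: -0.0001
```

```bash
python3 - <<'E'
from h import *
st();print(tojig(r.sense()["position"]))
a=[]
for n in ("top","side"):
    p,d=r.read_camera(n)
    a.append(cv2.resize(p[130:250,300:430] if n=="top" else p[60:180,260:390],None,fx=3,fy=3,interpolation=2))
cv2.imwrite("pics/b8.png",np.hstack(a)[:,:,::-1])
E
```

```text
t 15.42 pos [ 0.5444 -0.3024  0.0702] tool y yaw deg -11.29 tilt [ 0.0001 -0.0002] F [-1.9 -1.2 -0.1] M [-0.13  0.25  0.  ] open -0.0001 j [ 0.63  0.7  -0.32  1.94  0.39  0.56 -0.16]
[-24.52646121 -92.47863853]
```

View pics/b8.png

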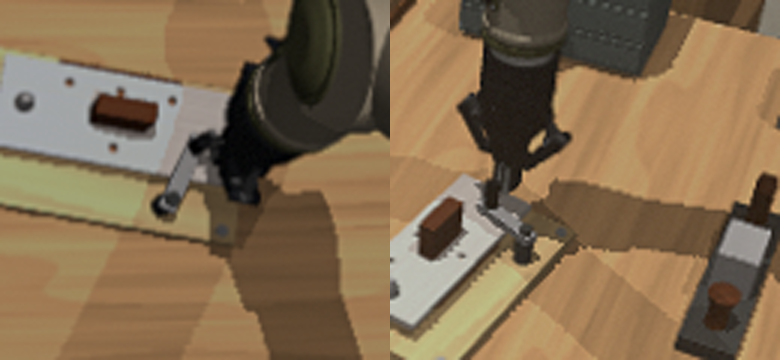

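Request:
servo_tool:
  increments: [-1, 0, 3, -3, 0, 0, 0, -1, 0, 5, -6, 0, 0, 0, -1, 0, 7, -9, 0, 0, 0, -1, 0, 9, -11, 0, 0, 0, -1, 0, 9.5, -13, 0, 0, 0, -1, 0, 9.5, -14.5, 0, 0, 0, -1, 0, 9.5, -15.5, 0, 0, 0, -1, 0, 9.5, -15.5, 0, 0, 0, -1, 0, 9.5, -15.5, 0, 0, 0, -1, 0, 9.5, -15.5, 0, 0, 0]

```text
clock: 16.35
position: [0.556, -0.2892, 0.0702]
orientation: [-0.547, -0.448, 0.547, -0.448]
ft_force: [0.1, 0.6, 1.1]
opening: 0.0001
```

```bash
python3 - <<'E'
from h import *
st();print(tojig(r.sense()["position"]))
a=[]
for n in ("top","side"):
    p,d=r.read_camera(n)
    a.append(cv2.resize(p[130:250,300:430] if n=="top" else p[60:180,260:390],None,fx=3,fy=3,interpolation=2))
cv2.imwrite("pics/b9.png",np.hstack(a)[:,:,::-1])
E
```

```text
t 16.35 pos [ 0.556  -0.2892  0.0702] tool y yaw deg -11.3 tilt [-0.0002  0.0002] F [0.1 0.6 1.1] M [0.06 0.01 0.03] open 0.0001 j [ 0.6   0.7  -0.32  1.94  0.39  0.56 -0.18]
[-15.70809099 -77.31111453]
```

View pics/b9.png

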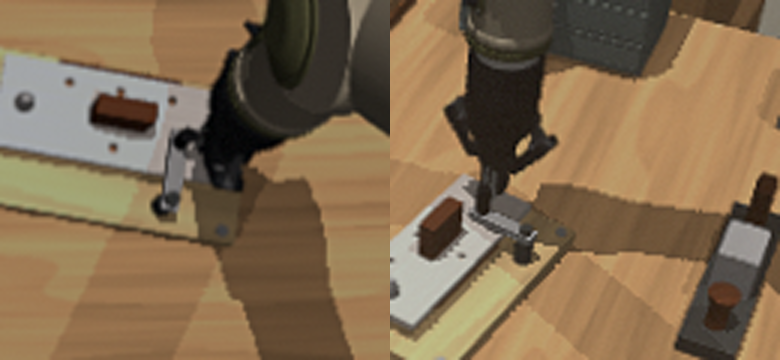

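Request:
servo_tool:
  increments: [-1, 0, 0, -1, 0, 0, 0, -1, 0, 0, -2, 0, 0, 0, -1, 0, 0, -3, 0, 0, 0, -1, 0, 0, -4, 0, 0, 0, -1, 0, 0, -4, 0, 0, 0, -1, 0, 0, -4, 0, 0, 0, -1, 0, 0, -4, 0, 0, 0, -1, 0, 0, -4, 0, 0, 0, -1, 0, 0, -4, 0, 0, 0, -1, 0, 0, -4, 0, 0, 0]

```text
clock: 17.28
position: [0.5563, -0.2883, 0.0703]
orientation: [-0.547, -0.447, 0.548, -0.448]
ft_force: [-1.5, -8.5, -0.9]
opening: 0.0001
```

```bash
python3 - <<'E'
from h import *
st();print(tojig(r.sense()["position"]))
E
```

```text
t 17.28 pos [ 0.5563 -0.2883  0.0703] tool y yaw deg -11.43 tilt [-0.0006 -0.0029] F [-1.5 -8.5 -0.9] M [-1.78  0.2   0.06] open 0.0001 j [ 0.59  0.7  -0.31  1.94  0.39  0.56 -0.19]
[-15.65738223 -76.34699539]
```

Request:
servo_tool:
  increments: [-1, 0, 0, 6, 0, 0, 0, -1, 0, 0, 14, 0, 0, 0, -1, 0, 0, 22, 0, 0, 0, -1, -10, 0, 26, 0, 0, 0, -1, -40, 0, 26, 0, 0, 0, -1, -75, -20, 26, 0, 0, 0, -1, -110, -50, 26, 0, 0, 0, -1, -130, -90, 26, 0, 0, 0, -1, -130, -120, 26, 0, 0, 0, -1, -130, -130, 26, 0, 0, 0]

```text
clock: 18.12
position: [0.4194, -0.2851, 0.2022]
orientation: [-0.546, -0.448, 0.548, -0.448]
ft_force: [0.6, 0.9, -0.4]
opening: 0.0
```

```bash
python3 - <<'E'
from h import *
st()
a=[]
for n in ("top","side"):
    p,d=r.read_camera(n);np.save(n+"9p.npy",p)
    a.append(cv2.resize(p[130:250,280:410] if n=="top" else p[80:200,230:360],None,fx=3,fy=3,interpolation=2))
cv2.imwrite("pics/b10.png",np.hstack(a)[:,:,::-1])
p=np.load("top9p.npy")
o=ortho("top",p,.044,.45,.72,-.38,-.08);cv2.imwrite("pics/fin.png",o[:,:,::-1])
k=ortho("top",p,.057,.48,.60,-.32,-.22,.0002);cv2.imwrite("pics/fink.png",k[:,:,::-1])
E
```

```text
t 18.12 pos [ 0.4194 -0.2851  0.2022] tool y yaw deg -11.4 tilt [-0.0018 -0.0018] F [ 0.6  0.9 -0.4] M [0.01 0.05 0.03] open 0.0 j [ 0.81  0.41 -0.44  2.1   0.27  0.68 -0.01]
```

View pics/b10.png

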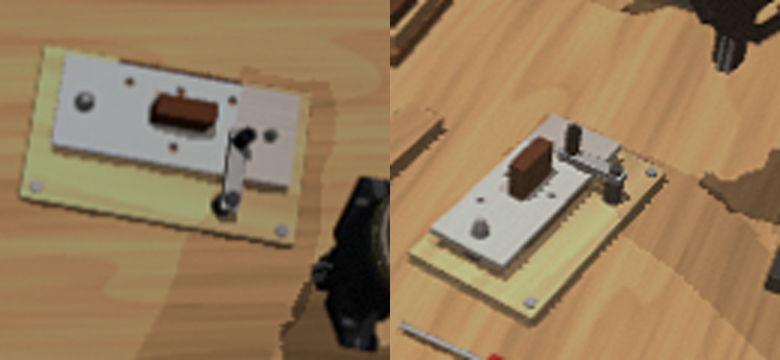

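View pics/fin.png

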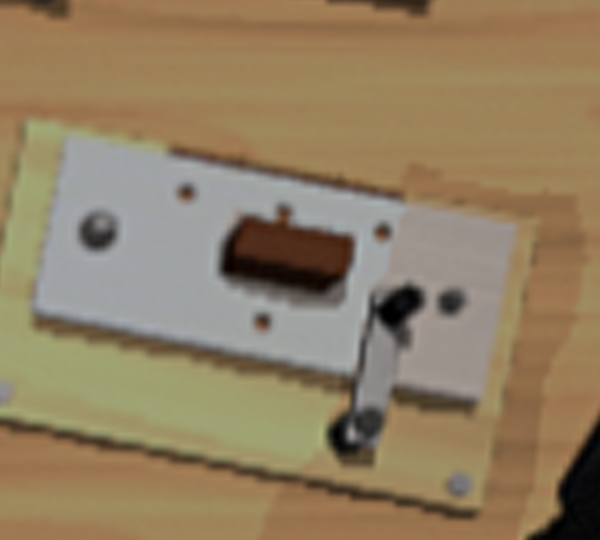

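View pics/fink.png

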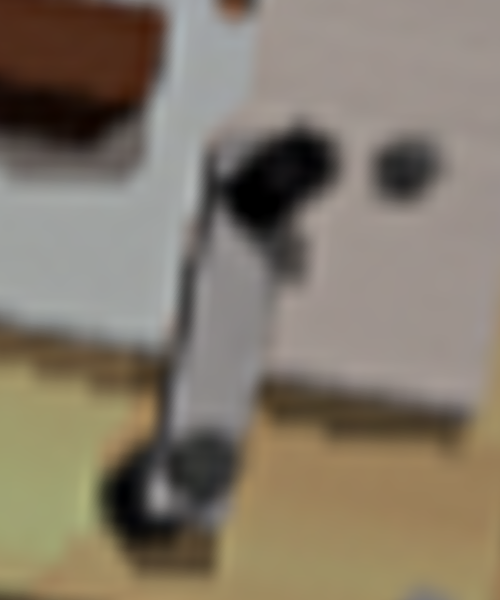

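```bash
python3 - <<'E'
from h import *
st();print(r.finish_job())
E
```

```text
t 18.22 pos [ 0.4221 -0.2857  0.2014] tool y yaw deg -11.39 tilt [-0.0005 -0.0013] F [-0.4 -0.6  0.2] M [ 0.03 -0.02 -0.01] open 0.0002 j [ 0.81  0.41 -0.44  2.1   0.28  0.68 -0.01]
the job is handed in; nothing more can be done
None
```

The template is seated on both pins, the hold-down bar is closed against its stop, and I handed the job in at about 18 s of the 58 s allowed.

- **Template:** I gripped it by the wooden grip and lined up both holes over the pins. I lowered it slowly until about 10 N of contact showed at the expected seated height, then released it. Pictures after release and at the end show both pins through their holes and the plate lying on the jig.
- **Hold-down:** I pushed the knob round with the closed fingers until it resisted with about 8.5 N at the position expected for the stop. The final picture puts the bar within about 2–4° of the jig's +x axis, against the 8.6° allowed.
- **Robot:** it ended clear of the jig, with the fingers empty and about 0.2 m above the bench.
- **Other things on the bench:** the arm stayed clear of them, and those I could see had not visibly moved. I did not measure their positions at the end.

**Failed or disagreeing checks:**
- One release command was refused because it had the wrong number of values, so I sent it again. Nothing moved in between.
- The two cameras disagreed by about 2 mm on the pin-to-hole offset. I used a value between them, and the plate went down with no side force.
- The networks' positions for the holes and pins were too coarse to use, so I measured those from rectified pictures instead.

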